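# Hang the hook-on caddy in the notch of the tub's rim

## Robot

A 6-joint arm with a two-finger parallel gripper is mounted at the origin on the work surface. World frame = base frame: x ahead of the robot, y to its left, z up, the work surface at z = 0. Lengths are in m, angles in rad, forces in N, time in s.
With the tool pointing down it reaches from about 0.275 to 0.85 m from the base axis. Payload 5.2 kg.
Tool frame: the origin (TCP) lies midway between the tips of the shut fingers; the grasp point (between the pads) lies 19 mm behind it (ctrl.grip_depth is the distance from the TCP to the grasp point, in m); y points along the fingers, x is the direction in which the jaws open and shut, and the axes are right-handed (so a half turn about y gives the same grasp; the last joint's range is limited). The gripper opens to 85 mm and grips with 20 to 120 N. Pads are 22 mm wide; open, the fingers measure 114 mm over their backs; the gripper's body (76 mm by 85 mm) begins 54 mm behind the grasp point. The pads swing forward as they close: fully open they stand 13 mm farther back than shut.
Start: joints at [-1.509, 0.259, 1.535, -0, 1.348, -0.203], TCP at [0.144, -0.531, 0.199] pointing down, gripper open.
Joint ranges: [-3.14, 3.14], [-0.91, 2.08], [0.19, 2.58], [-1.22, 4.36], [0.22, 2.71], [-3.12, 3.12]. Speed limits (rad/s): [2.57, 2.57, 3.14, 3.14, 3.14, 3.14].

## Interface

Orientations are given as a unit quaternion [x, y, z, w].
In Python, from rig import ctrl, optics, sensors gives the robot as it stands. Calls block until the motion is done:
- ctrl.movep(position, orientation): joint-space move of the TCP to a pose.
- ctrl.move_linear(position, rotation=None, feed=0.15, stop_force=None): straight line of the TCP; rotation=None keeps the orientation; feed is the mean speed in m/s. With stop_force (N) it stops when the force on the tool has changed by that much, and returns True; else False.
- ctrl.move_j(angles): joint-space move.
- ctrl.move_gripper(opening, force=None): finger opening in m; force is the grip in N (None keeps the last); returns when the fingers have stopped.
- ctrl.dwell(seconds).
- ctrl.ik(position, orientation): joint angles nearest the present ones, or None.
- optics.get_image(name): name is "side" or "top"; returns a dict with "image" (420x560x3 uint8, red, green, blue), "z_map" (420x560 float32, m along the optical axis (not along the pixel's ray), 0 where there is no reading), "K" (3x3 intrinsics, pixels), "pose" (4x4, takes a point from camera to world coordinates). Camera axes: x right, y down, z forward; pixel columns grow to the right and rows downward; lengths in m; the calibration is good to about 2 mm. A picture is of the moment at which its call begins.
A pose or a line that the arm cannot do raises ctrl.MotionError and nothing moves.
- ctrl.sign_off(): hands the job in, once; it reports no verdict.
Readings, each from a call of its own:
- sensors.get_time_s(): time.
- sensors.get_joint_pos(): joint angles.
- sensors.get_qd(): joint speeds.
- sensors.get_tau(): joint torques, N m.
- sensors.get_eef_pos(): TCP position.
- sensors.get_tcp_rot(): TCP orientation.
- sensors.get_force(): force on the tool from outside, world axes, zero at the start.
- sensors.get_moment(): the same for the moment, N m.
- sensors.get_gripper_width(): finger opening in m.
Only numpy, scipy, OpenCV 4.12 (cv2) and the standard library are available. Lean on these libraries where they do the work, as an engineer would, in place of code of your own. Each camera call takes 0.05 s, during which the arm holds its last target.

## Task

Pick up the small steel caddy by its black handle and hook its bent lip over the tub's thick near rim, so that the basket hangs inside the tub. Slide it along the rim under light pressure until the lip drops into the rim's notch and sits fully down in it, then let go. Be gentle: keep the push on the tub under about 15 N in any direction, and leave the dishes, the shaker and the pitcher alone.

Things in the scene. Friction and masses are not known exactly. Their poses are not given: they have to be found in the camera images.
- caddy: Hook-on steel caddy, about 0.2 kg, standing upright on the counter: open basket 50 (x) by 56 (y) by 60 mm high. On its -x side (face at x = -25 mm) a 40 mm wide back plate rises to a 40 mm wide lip bent outward (-x): a bridge (z 84 to 90 mm) and an outer leg (x -39 to -42 mm) hanging down to z = 68 mm. Black handle on the bridge. Origin: centre of the basket's underside; z up.
- grip (a point): Centre of the caddy's black handle, a block 16 mm (caddy x) by 36 mm (caddy y) by 40 mm high; it stands on the bridge and reaches 20 mm above and below this point. At caddy x = -32 mm, z = 110 mm. Axes as the caddy's.
- lip (a point): Middle of the underside of the caddy's bridge, between back plate and outer leg, which stand 14 mm apart; caddy x = -32 mm, z = 84 mm, 26 mm straight below the handle's centre. Axes as the caddy's.
- rim (a point): Top of the tub's thick near rim, at the middle of that side: a straight hem 8 mm thick and 14 mm high, round on top, along this frame's y. x points level into the tub, z up. A caddy hung properly has its axes along these, basket inside (+x), leg outside (-x). The lip at this height rests on the hem beside the notch; in the notch it is 6 mm lower.
- tub: Open steel tub, outside 130 (x) by 170 (y) by 100 mm high, walls and floor 3 mm; flat flanges 28 mm wide on three sides, the thick rim on the fourth (-x). The rim has one notch, 44 mm long and 6 mm deep; its middle is up to 18 mm to either side of rim along y, different each time and not measured. Origin: centre of its underside; axes as rim. It does not slide.
- mat: Fixed black silicone mat 140 by 180 by 12 mm under the tub. It is springy: the tub sinks by about 1 mm per 5 N pressed on it and comes back after. Origin: centre of its underside; axes as rim.
- dishes: Bystander: stack of white dishes in three tiers, 124 mm across at the foot, 82 mm high. Origin: centre of its underside.
- shaker: Bystander: aluminium shaker with a flip-top lid, 68 mm across, 120 mm high. Origin: centre of its underside.
- pitcher: Bystander: steel milk pitcher, 96 mm across, 105 mm high, handle on its +y side reaching 85 mm from its axis. Origin: centre of its underside.
Things that resemble listed ones, but are neither listed nor needed, are in the scene too. What is shaped like the caddy but blue is not meant.

How it is judged:
By the outcome, as a careful person would: the job done as asked, in the order asked, and still so for the second after the job is handed in, with the robot touching nothing.
It also fails if it takes over 64 s, if anything falls off the work surface, if the arm or the gripper's body presses on something with over 40 N, if the wrist force passes 120 N, or if a joint passes its speed limit or range.

## Working session

There is one attempt and no reset: what is moved stays moved. The work goes in short steps, each a Python script; the robot and the scene stay as the last script left them, time stands still between calls to the robot, and variables do not carry over. Pictures are saved under pics/ and viewed, and the job is handed in when it is done.

```bash
ls; mkdir -p pics; python3 - <<'E'
from rig import ctrl, optics, sensors
import cv2,numpy as np
for n in("side","top"):
    d=optics.get_image(n); cv2.imwrite(f"pics/{n}0.png",d["image"][:,:,::-1]); np.savez(f"{n}0.npz",**d)
    print(n,d["K"].round(1).tolist(),d["pose"].round(3).tolist())
print(sensors.get_time_s(),sensors.get_tcp_rot(),ctrl.grip_depth)
E
```

```text
pics
side [[472.8, 0.0, 276.3], [0.0, 472.8, 210.5], [0.0, 0.0, 1.0]] [[-0.988, -0.077, 0.133, 0.431], [-0.154, 0.526, -0.836, 0.939], [-0.006, -0.847, -0.532, 0.701], [0.0, 0.0, 0.0, 1.0]]
top [[425.5, 0.0, 281.8], [0.0, 425.5, 214.5], [0.0, 0.0, 1.0]] [[-0.02, -0.979, 0.204, 0.42], [-1.0, 0.02, -0.001, 0.012], [-0.003, -0.204, -0.979, 0.912], [0.0, 0.0, 0.0, 1.0]]
0.1 [-0.56119271  0.4300129  -0.42924132  0.56205296] 0.0187
```

View pics/side0.png

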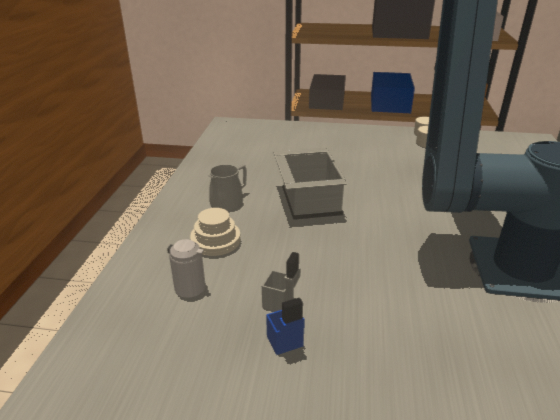

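View pics/top0.png

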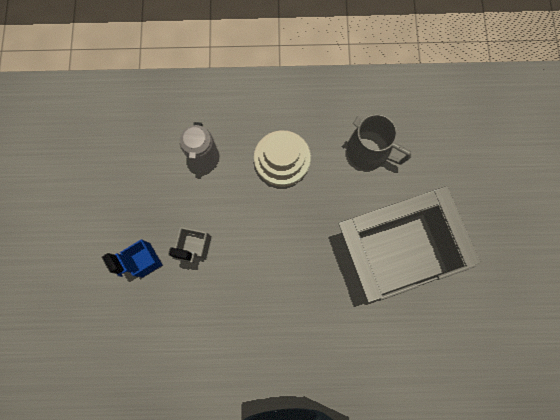

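```bash
python3 - <<'E'
import cv2,numpy as np
t=np.load("top0.npz")["image"][:,:,::-1]; s=np.load("side0.npz")["image"][:,:,::-1]
f=lambda im,x,y,w,h,k,n:cv2.imwrite(n,cv2.resize(im[y:y+h,x:x+w],None,fx=k,fy=k,interpolation=cv2.INTER_CUBIC))
f(t,320,180,165,130,4.8,"pics/t_tub.png"); f(t,160,220,60,50,12,"pics/t_cad.png")
f(s,255,140,100,85,7,"pics/s_tub.png"); f(s,250,245,70,70,8,"pics/s_cad.png")
E
```

```text
(no output)
```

View pics/t_tub.png

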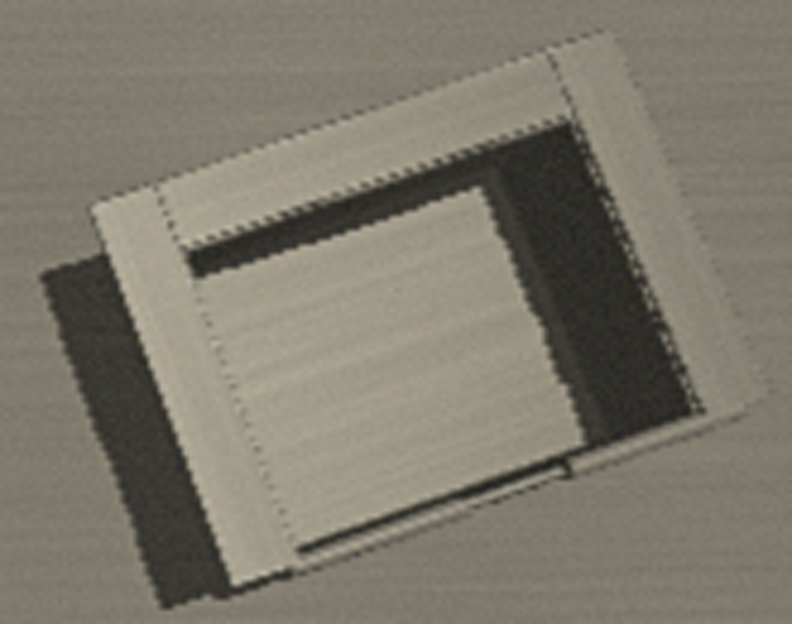

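View pics/t_cad.png

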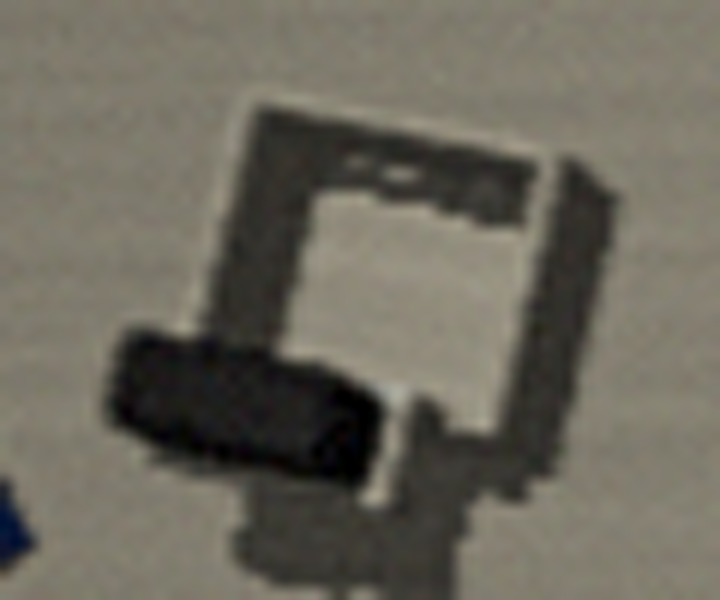

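View pics/s_tub.png

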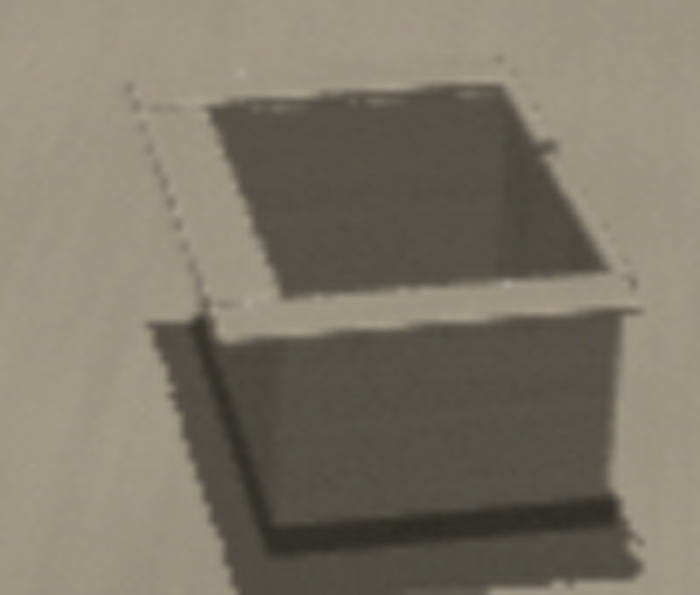

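View pics/s_cad.png

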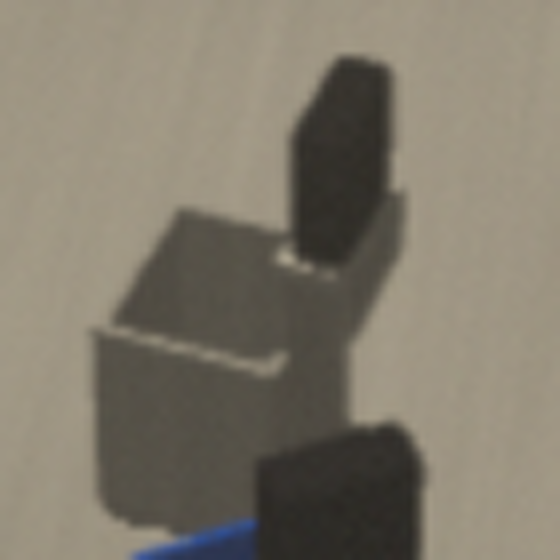

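```bash
cat > h.py <<'E'
import numpy as np,cv2
def cloud(d):
    z=d["z_map"];K=d["K"];T=d["pose"];v,u=np.mgrid[:z.shape[0],:z.shape[1]]
    p=np.stack([(u-K[0,2])/K[0,0]*z,(v-K[1,2])/K[1,1]*z,z],-1)@T[:3,:3].T+T[:3,3]
    p[z==0]=np.nan; return p
def proj(d,P):
    T=d["pose"];c=(np.atleast_2d(P)-T[:3,3])@T[:3,:3];uv=c@d["K"].T;return uv[:,:2]/uv[:,2:]
E
python3 - <<'E'
from h import *
t=np.load("top0.npz");s=np.load("side0.npz")
for n,d in(("top",t),("side",s)):
    P=cloud(d); X,Y,Z=P[...,0],P[...,1],P[...,2]
    m=(Z>.095)&(Z<.13)&(X>.25)&(X<.6)&(Y<-.05)&(Y>-.42)
    # tub flanges: exclude pitcher -> x<.55
    print(n,m.sum(), np.nanmedian(Z[m]),np.nanpercentile(Z[m],[5,95]))
    c,l,st,_=cv2.connectedComponentsWithStats(m.astype(np.uint8))
    for i in range(1,c):
        if st[i,4]>20:
            q=P[l==i]; print(st[i],q.mean(0).round(4),cv2.minAreaRect((q[:,:2]*1000).astype(np.float32)))
    k=(Z>.092)&(Z<.16)&(Y>.1)&(Y<.3)&(X<.5)&(d["image"].max(-1)<60)
    c,l,st,_=cv2.connectedComponentsWithStats(k.astype(np.uint8))
    for i in range(1,c):
        if st[i,4]>10:
            q=P[l==i]; print("dark",st[i],q.mean(0).round(4),q.max(0).round(4),cv2.minAreaRect((q[:,:2]*1000).astype(np.float32)))
E
```

```text
top 3888 0.11150481767447878 [0.10439103 0.11397463]
[ 338  204  143   98 3888] [ 0.5275 -0.2183  0.1108] ((526.5328369140625, -228.16146850585938), (162.03347778320312, 227.37132263183594), 17.71474838256836)
side 1098 0.11086276266119904 [0.09911245 0.11309243]
[ 280  148   67   42 1098] [ 0.5242 -0.2194  0.1094] ((526.2516479492188, -226.54029846191406), (161.25271606445312, 234.47354125976562), 16.916629791259766)
```

```bash
python3 - <<'E'
from h import *
t=np.load("top0.npz");s=np.load("side0.npz")
# rectify plane z=.112, aligned guess yaw
yaw=np.radians(17.3); 
c=np.array([.4525,-.205]) # guess rim-ish
for n,d in(("t",t),("s",s)):
    # grid: horizontal = -y_tub  (right), vertical up = +x_tub ; 4px/mm... 
    k=3; W,H=250,200
    gx,gy=np.meshgrid(np.arange(W*k)/k-W/2,np.arange(H*k)/k)
    lx=(170-gy)/1000; ly=-gx/1000
    wx=c[0]+lx*np.cos(yaw)-ly*np.sin(yaw); wy=c[1]+lx*np.sin(yaw)+ly*np.cos(yaw)
    P=np.stack([wx,wy,np.full_like(wx,.112)],-1).reshape(-1,3)
    uv=proj(d,P).reshape(H*k,W*k,2).astype(np.float32)
    cv2.imwrite(f"pics/rect_{n}.png",cv2.remap(d["image"],uv[...,0],uv[...,1],cv2.INTER_CUBIC)[:,:,::-1])
for d,(u0,v0) in((t,(180,253)),(s,(292,265))):
    P=cloud(d); print(P[v0-4:v0+5:2,u0-6:u0+7:3].round(3).tolist())
E
```

```text
[[[0.521, 0.212, 0.131], [0.522, 0.207, 0.127], [0.522, 0.202, 0.127], [0.538, 0.225, 0.002], [0.537, 0.218, 0.005]], [[0.518, 0.212, 0.128], [0.518, 0.206, 0.131], [0.518, 0.201, 0.129], [0.518, 0.196, 0.128], [0.517, 0.19, 0.131]], [[0.514, 0.212, 0.129], [0.514, 0.206, 0.129], [0.514, 0.201, 0.13], [0.514, 0.195, 0.129], [0.514, 0.19, 0.128]], [[0.51, 0.211, 0.131], [0.51, 0.206, 0.131], [0.51, 0.201, 0.128], [0.51, 0.195, 0.131], [0.51, 0.19, 0.13]], [[0.51, 0.219, 0.099], [0.507, 0.208, 0.123], [0.507, 0.201, 0.128], [0.507, 0.195, 0.129], [0.506, 0.189, 0.131]]]
[[[0.548, 0.057, 0.0], [0.521, 0.218, 0.129], [0.515, 0.219, 0.13], [0.51, 0.213, 0.126], [0.505, 0.2, 0.117]], [[0.547, 0.065, 0.001], [0.521, 0.219, 0.125], [0.515, 0.223, 0.129], [0.51, 0.215, 0.123], [0.506, 0.196, 0.108]], [[0.546, 0.074, 0.002], [0.52, 0.222, 0.123], [0.515, 0.221, 0.122], [0.51, 0.211, 0.115], [0.506, 0.195, 0.102]], [[0.527, 0.217, 0.113], [0.52, 0.222, 0.117], [0.514, 0.224, 0.12], [0.51, 0.213, 0.112], [0.505, 0.196, 0.098]], [[0.527, 0.219, 0.109], [0.521, 0.219, 0.11], [0.514, 0.222, 0.113], [0.51, 0.211, 0.105], [0.506, 0.193, 0.091]]]
```

View pics/rect_t.png

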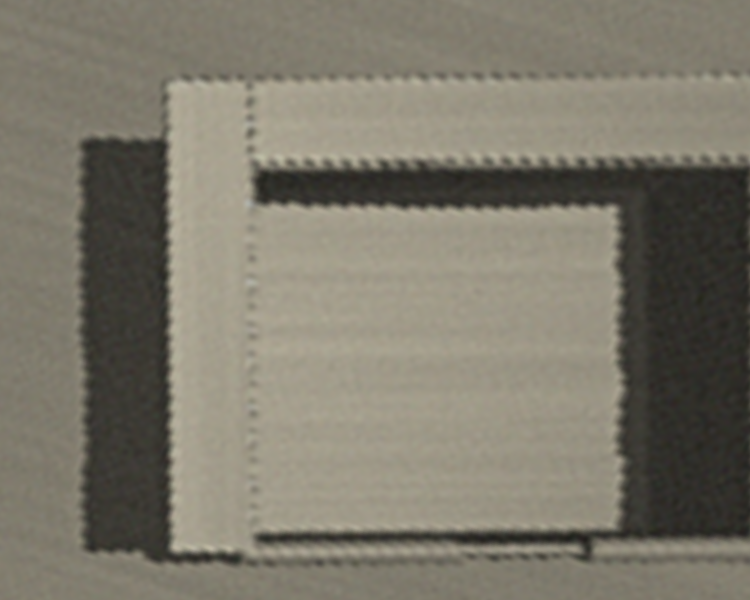

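View pics/rect_s.png

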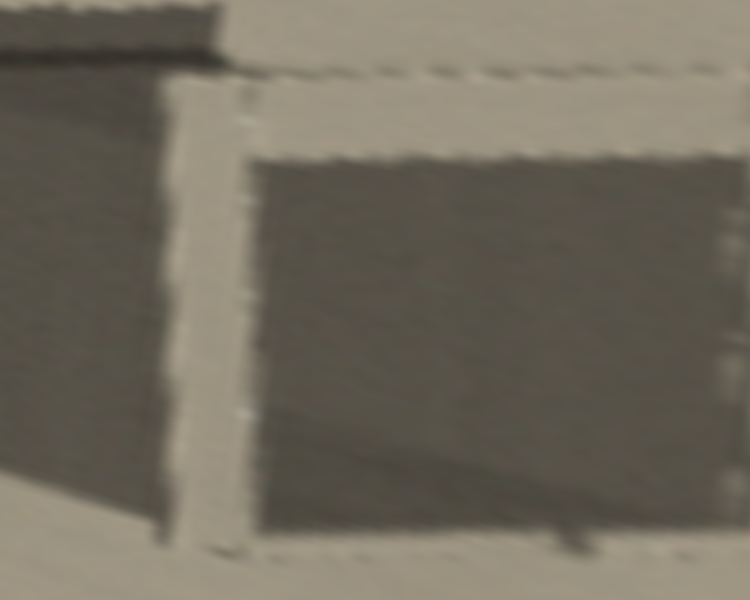

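```bash
python3 - <<'E'
from h import *
t=np.load("top0.npz");s=np.load("side0.npz")
yaw=np.radians(17.8); R=np.array([[np.cos(yaw),-np.sin(yaw)],[np.sin(yaw),np.cos(yaw)]])
y0=np.radians(17.3);c=np.array([.4525,-.205])+np.array([[np.cos(y0),-np.sin(y0)],[np.sin(y0),np.cos(y0)]])@np.array([-.0125,-.0437])
print(c, np.degrees(np.arctan2(c[1],c[0])),np.hypot(*c))
def rect(d,name,x0,x1,y0,y1,k,z=.112):
    gx,gy=np.meshgrid(np.arange(int((y1-y0)*k))/k,np.arange(int((x1-x0)*k))/k)
    lx=(x1-gy)/1000; ly=(y1-gx)/1000
    w=c+np.stack([lx,ly],-1)@R.T
    P=np.concatenate([w,np.full(w.shape[:2]+(1,),z)],-1).reshape(-1,3)
    uv=proj(d,P).reshape(gx.shape+(2,)).astype(np.float32)
    cv2.imwrite(name,cv2.remap(d["image"],uv[...,0],uv[...,1],cv2.INTER_CUBIC)[:,:,::-1])
for n,d in(("t",t),("s",s)):
    rect(d,f"pics/r2_{n}.png",-20,180,-130,130,3); rect(d,f"pics/r3_{n}.png",-15,25,-50,30,10)
E
```

```text
[ 0.45356077 -0.25044023] -28.90592843286 0.5181097221027899
```

View pics/r2_t.png

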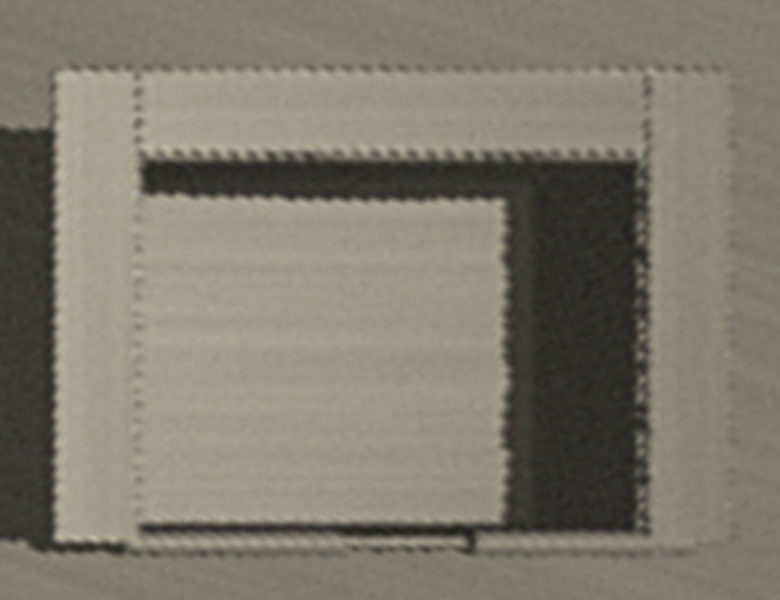

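View pics/r2_s.png

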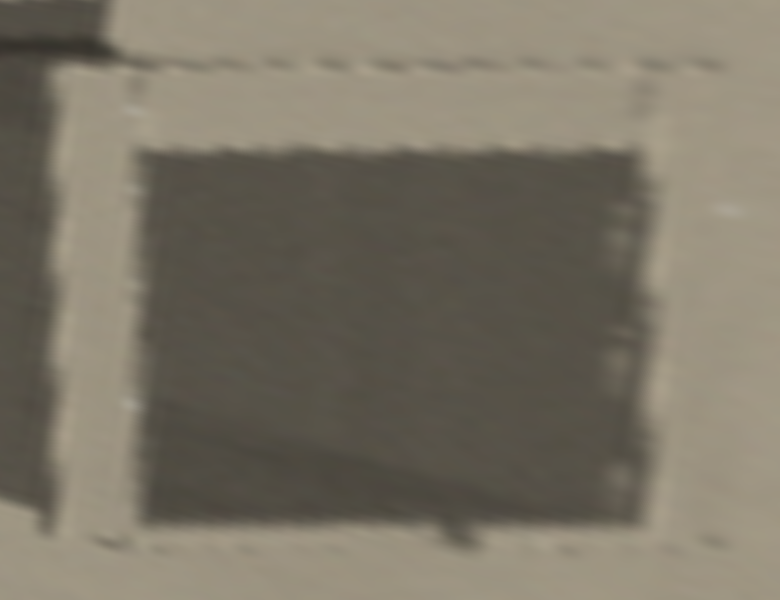

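View pics/r3_t.png

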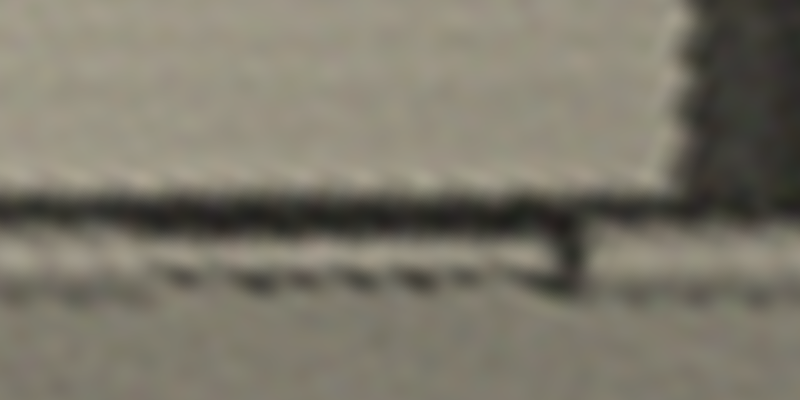

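View pics/r3_s.png

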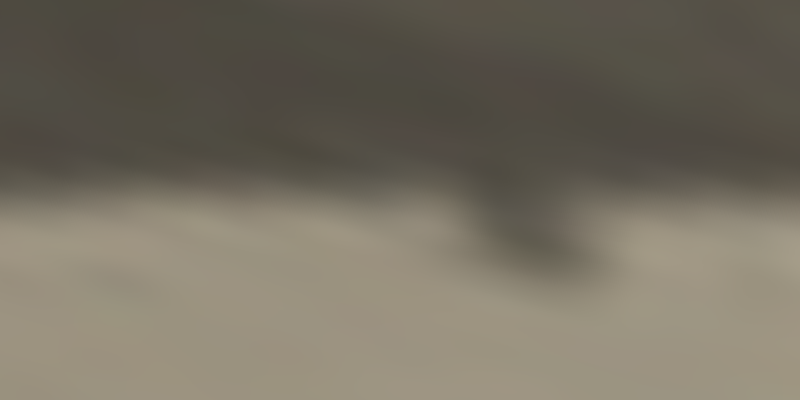

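```bash
python3 - <<'E'
from h import *
t=np.load("top0.npz");s=np.load("side0.npz")
for n,d,b in(("top",t,(165,240,30,24)),("side",s,(283,250,24,34))):
    P=cloud(d); x,y,w,h=b; q=P[y:y+h,x:x+w].reshape(-1,3); im=d["image"][y:y+h,x:x+w].reshape(-1,3)
    m=(q[:,2]>.09)&(q[:,2]<.14); a=q[m]; print(n,m.sum(),a.min(0).round(4),a.max(0).round(4))
    a=q[m&(q[:,2]>.124)] if n=="top" else a
    print(cv2.minAreaRect((a[:,:2]*1000).astype(np.float32)),a.mean(0))
# rectify around handle on z=.13 plane and z=.06 plane, world aligned (right=-y, up=+x)
for n,d in(("t",t),("s",s)):
  for z in(.13,.06):
    k=6;gx,gy=np.meshgrid(np.arange(110*k)/k,np.arange(100*k)/k)
    P=np.stack([.59-gy/1000,.24-gx/1000,np.full_like(gx,z)],-1).reshape(-1,3)
    uv=proj(d,P).reshape(gx.shape+(2,)).astype(np.float32)
    cv2.imwrite(f"pics/c_{n}{int(z*1000)}.png",cv2.remap(d["image"],uv[...,0],uv[...,1],cv2.INTER_CUBIC)[:,:,::-1])
E
```

```text
top 237 [0.5029 0.1845 0.0901] [0.5259 0.2254 0.1325]
((515.0, 204.9832000732422), (35.300018310546875, 15.775040626525879), 76.65266418457031) [0.5147031  0.20453268 0.12930629]
side 279 [0.5033 0.188  0.09  ] [0.5287 0.2245 0.1326]
((515.4102783203125, 206.26707458496094), (36.60518264770508, 19.851398468017578), 75.4298324584961) [0.5150264  0.21233963 0.11477054]
```

View pics/c_t130.png

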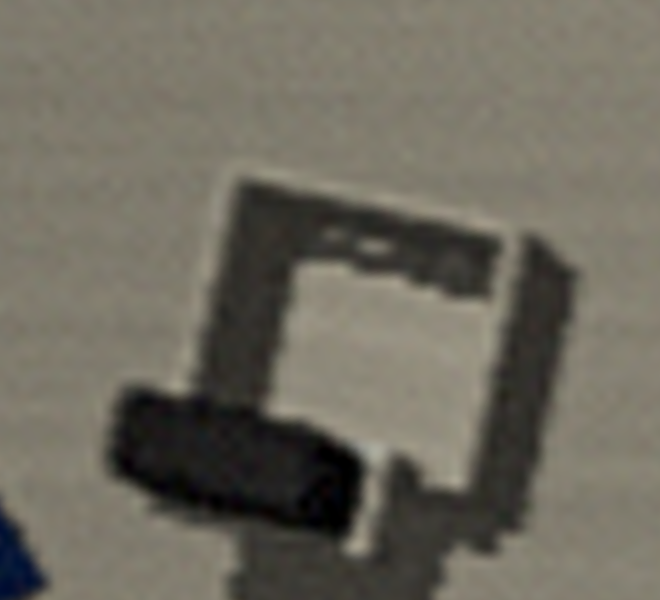

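View pics/c_t60.png

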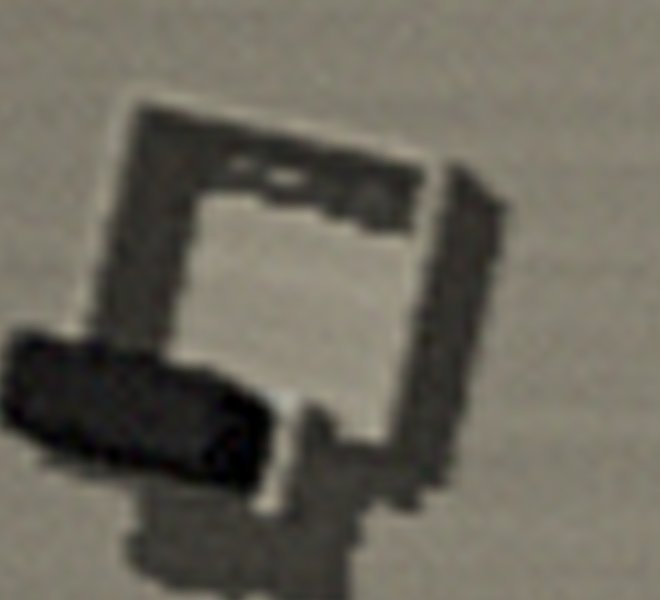

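View pics/c_s130.png

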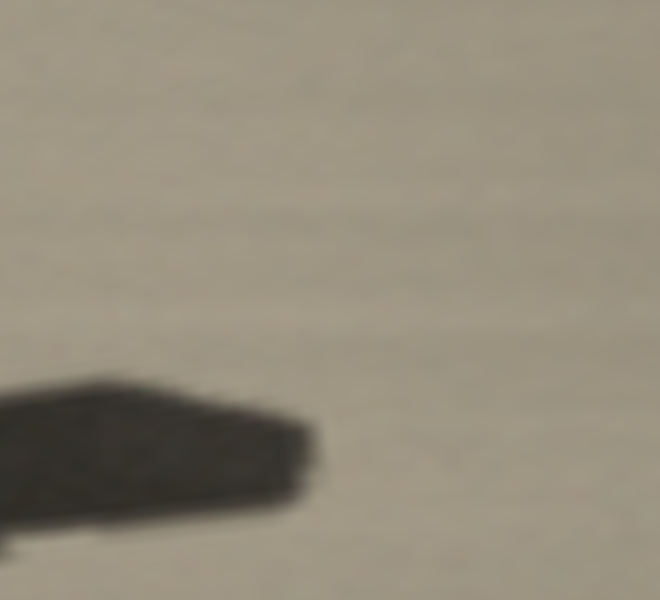

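```bash
cat >> h.py <<'E'
from scipy.spatial.transform import Rotation as Ro
def quat(yaw_deg,flip=False):
    a=np.radians(yaw_deg+(180 if flip else 0)); x=np.array([np.cos(a),np.sin(a),0]);y=np.array([0,0,-1.]);z=np.cross(x,y)
    return Ro.from_matrix(np.stack([x,y,z],1)).as_quat()
E
python3 - <<'E'
from h import *
from rig import ctrl,sensors
print(Ro.from_quat(sensors.get_tcp_rot()).as_matrix().round(2).tolist())
for f in(0,1):
    print(ctrl.ik([.515,.205,.25],quat(-12.2,f)),ctrl.ik([.4536,-.25,.25],quat(17.8,f)))
E
```

```text
[[0.26, -0.0, 0.97], [-0.97, 0.0, 0.26], [-0.0, -1.0, 0.0]]
[ 1.77584393e-01  2.37931922e-01  1.43867644e+00 -4.44089210e-16
  1.46498429e+00  3.90514562e-01] [-7.19317152e-01  1.70520602e-01  1.52363804e+00 -4.44089210e-16
  1.44743401e+00 -1.02998576e+00]
[ 0.17758439  0.23793192  1.43867644  0.          1.46498429 -2.75107809] [-7.19317152e-01  1.70520602e-01  1.52363804e+00 -4.44089210e-16
  1.44743401e+00  2.11160689e+00]
```

```bash
python3 - <<'E'
from h import *
from rig import ctrl,sensors,optics
q=quat(-12.2)
ctrl.move_gripper(.05,30)
ctrl.movep([.515,.205,.22],q)
ctrl.move_linear([.515,.205,.15],feed=.2)
print(ctrl.move_linear([.515,.205,.0955],feed=.06,stop_force=4),sensors.get_eef_pos(),sensors.get_force(),sensors.get_time_s())
for n in("side","top"):
    d=optics.get_image(n); x,y=((230,200) if n=="side" else (130,190))
    cv2.imwrite(f"pics/{n}1.png",cv2.resize(d["image"][y:y+120,x:x+130,::-1],None,fx=5,fy=5,interpolation=cv2.INTER_CUBIC))
E
```

```text
False [0.51535375 0.20509126 0.09588796] [ 0.16821391 -0.13190448  0.60918473] 5.0
```

View pics/side1.png

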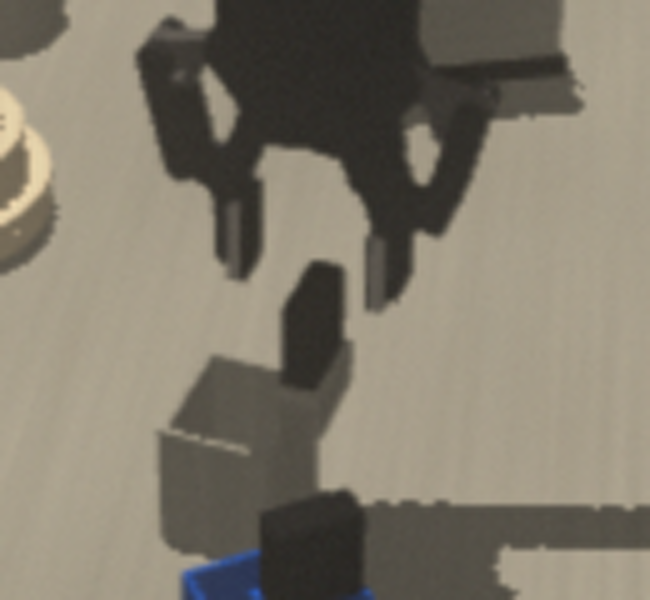

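View pics/top1.png

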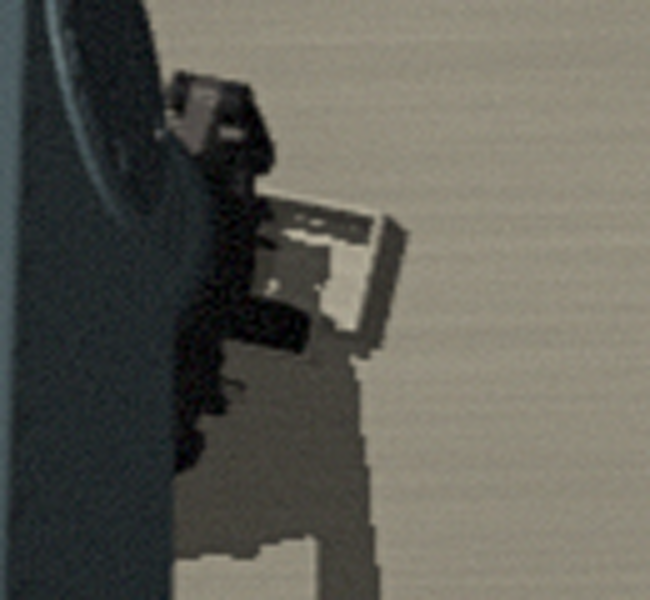

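```bash
python3 - <<'E'
from h import *
from rig import ctrl,sensors
s=np.load("side0.npz");a=np.radians(-12.2);x=np.array([np.cos(a),np.sin(a),0]);y=np.array([-np.sin(a),np.cos(a),0])
p=np.array([.5154,.2051,0])
for z in(.095,.105,.115,.125):
    for sx in(-.025,.025):
        for sy in(-.011,.011): print(z,sx,sy,((proj(s,p+sx*x+sy*y+[0,0,z])-[230,200])*5).round(0))
print(sensors.get_gripper_width())
E
```

```text
0.095 -0.025 -0.011 [[380. 351.]]
0.095 -0.025 0.011 [[363. 385.]]
0.095 0.025 -0.011 [[264. 324.]]
0.095 0.025 0.011 [[244. 356.]]
0.105 -0.025 -0.011 [[381. 332.]]
0.105 -0.025 0.011 [[364. 365.]]
0.105 0.025 -0.011 [[264. 304.]]
0.105 0.025 0.011 [[244. 337.]]
0.115 -0.025 -0.011 [[382. 312.]]
0.115 -0.025 0.011 [[364. 345.]]
0.115 0.025 -0.011 [[264. 285.]]
0.115 0.025 0.011 [[244. 317.]]
0.125 -0.025 -0.011 [[382. 292.]]
0.125 -0.025 0.011 [[365. 325.]]
0.125 0.025 -0.011 [[264. 265.]]
0.125 0.025 0.011 [[244. 297.]]
0.050033501820974456
```

```bash
python3 - <<'E'
from h import *
from rig import ctrl,sensors,optics
for n in("side","top"):
    d=optics.get_image(n); P=cloud(d); np.savez(n+"1.npz",**d)
    m=(abs(P[...,0]-.515)<.06)&(abs(P[...,1]-.205)<.05)&(P[...,2]>.085)&(P[...,2]<.18)
    q=P[m]; a=np.radians(-12.2); dx=(q[:,:2]-[.515,.205])@[np.cos(a),np.sin(a)]; dy=(q[:,:2]-[.515,.205])@[-np.sin(a),np.cos(a)]
    print(n)
    for nm,k in(("+",(dx>.016)),("h",abs(dx)<.012),("-",(dx<-.018))):
      for z in np.arange(.085,.18,.01):
        kk=k&(q[:,2]>=z)&(q[:,2]<z+.01)
        if kk.sum()>1: print(nm,round(z,3),kk.sum(),np.percentile(dx[kk],[5,95]).round(3),np.percentile(dy[kk],[5,95]).round(3))
E
```

```text
side
+ 0.125 7 [0.026 0.031] [-0.009  0.009]
+ 0.135 36 [0.026 0.039] [-0.009  0.013]
+ 0.145 39 [0.026 0.039] [-0.01   0.013]
+ 0.155 44 [0.026 0.039] [-0.011  0.013]
+ 0.165 41 [0.026 0.045] [-0.006  0.013]
+ 0.175 29 [0.028 0.056] [-0.     0.015]
h 0.085 79 [-0.009  0.009] [-0.014  0.021]
h 0.095 47 [-0.007  0.008] [-0.013  0.018]
h 0.105 52 [-0.007  0.009] [-0.01   0.018]
h 0.115 49 [-0.007  0.006] [-0.009  0.018]
h 0.125 98 [-0.006  0.007] [-0.015  0.017]
- 0.125 4 [-0.03  -0.024] [0.002 0.011]
- 0.135 32 [-0.037 -0.024] [-0.002  0.013]
- 0.145 37 [-0.037 -0.024] [-0.004  0.012]
- 0.155 42 [-0.037 -0.024] [-0.003  0.013]
- 0.165 29 [-0.039 -0.024] [0.006 0.014]
- 0.175 32 [-0.051 -0.026] [0.007 0.014]
top
+ 0.135 11 [0.025 0.037] [-0.009 -0.004]
+ 0.145 9 [0.025 0.038] [-0.009 -0.005]
+ 0.155 5 [0.027 0.03 ] [-0.01  -0.009]
+ 0.165 5 [0.026 0.038] [-0.009 -0.006]
+ 0.175 13 [0.029 0.05 ] [-0.011 -0.005]
h 0.085 45 [-0.01   0.009] [-0.02   0.009]
h 0.095 14 [-0.008  0.005] [-0.018 -0.001]
h 0.105 15 [-0.008  0.006] [-0.018  0.004]
h 0.115 12 [-0.008  0.005] [-0.018 -0.001]
h 0.125 89 [-0.008  0.007] [-0.017 -0.   ]
- 0.135 9 [-0.036 -0.026] [-0.01  -0.005]
- 0.145 9 [-0.036 -0.025] [-0.009 -0.005]
- 0.155 4 [-0.03  -0.026] [-0.01  -0.009]
- 0.165 7 [-0.043 -0.026] [-0.01  -0.005]
- 0.175 17 [-0.052 -0.029] [-0.012 -0.005]
```

```bash
python3 - <<'E'
from h import *
from rig import ctrl,sensors,optics
ctrl.move_linear([.515,.205,.14],feed=.2)
for w in (.05,.016):
    ctrl.move_gripper(w,30)
    print(w,sensors.get_gripper_width(),sensors.get_eef_pos())
    d=optics.get_image("side"); P=cloud(d); np.savez("side2.npz",**d)
    m=(abs(P[...,0]-.515)<.06)&(abs(P[...,1]-.205)<.05)&(P[...,2]>.134)&(P[...,2]<.23)
    q=P[m]; print(np.sort(q[:,2])[:40:3].round(4))
cv2.imwrite(f"pics/side2.png",cv2.resize(d["image"][200:320,230:360,::-1],None,fx=5,fy=5,interpolation=cv2.INTER_CUBIC))
print(sensors.get_time_s())
E
```

```text
0.05 0.05005296124146838 [0.51420567 0.20483521 0.13891949]
[0.1728 0.1746 0.1763 0.1772 0.1773 0.1784 0.1788 0.179  0.1798 0.1803
 0.1809 0.1814 0.1816 0.182 ]
0.016 0.015965799301931326 [0.51498178 0.20499269 0.13993741]
[0.1723 0.1735 0.1745 0.1749 0.1755 0.1758 0.1763 0.1777 0.1777 0.1788
 0.179  0.1793 0.1796 0.1803]
6.3167
```

View pics/side2.png

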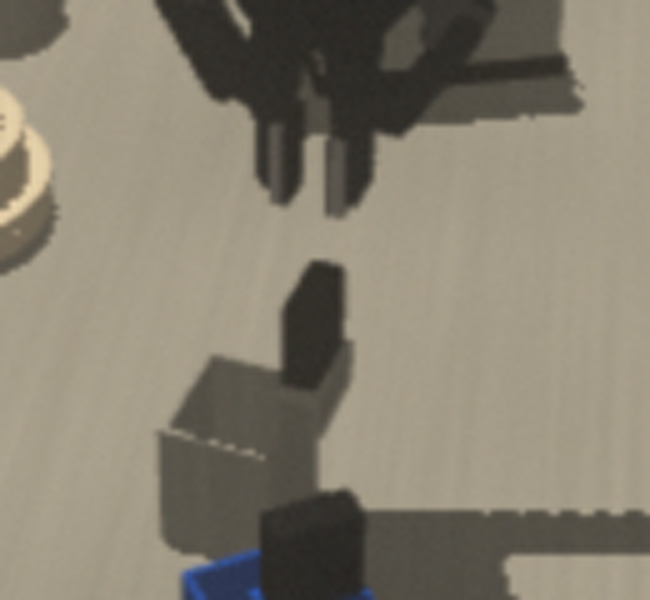

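```bash
python3 - <<'E'
from h import *
from rig import ctrl,sensors,optics
ctrl.move_gripper(.05,30)
ctrl.move_linear([.515,.205,.10],feed=.2)
print(ctrl.move_linear([.515,.205,.066],feed=.04,stop_force=3),sensors.get_eef_pos(),sensors.get_force(),sensors.get_time_s())
d=optics.get_image("side"); P=cloud(d)
m=(abs(P[...,0]-.515)<.06)&(abs(P[...,1]-.205)<.05)&(P[...,2]>.085)&(P[...,2]<.18)
q=P[m]; a=np.radians(-12.2); dx=(q[:,:2]-[.515,.205])@[np.cos(a),np.sin(a)]
for k in(dx>.016,dx<-.016): print(np.sort(q[k,2])[:30:3].round(4))
cv2.imwrite(f"pics/side3.png",cv2.resize(d["image"][200:320,230:360,::-1],None,fx=5,fy=5,interpolation=cv2.INTER_CUBIC))
E
```

```text
False [0.51521946 0.20502042 0.06618947] [ 0.06601098 -0.11519425 -0.28427846] 8.0917
[0.1014 0.1031 0.1036 0.1056 0.1071 0.1073 0.1079 0.1086 0.1105 0.1113]
[0.1009 0.1042 0.1064 0.1086 0.1098 0.111  0.1118 0.1131 0.1135 0.1139]
```

View pics/side3.png

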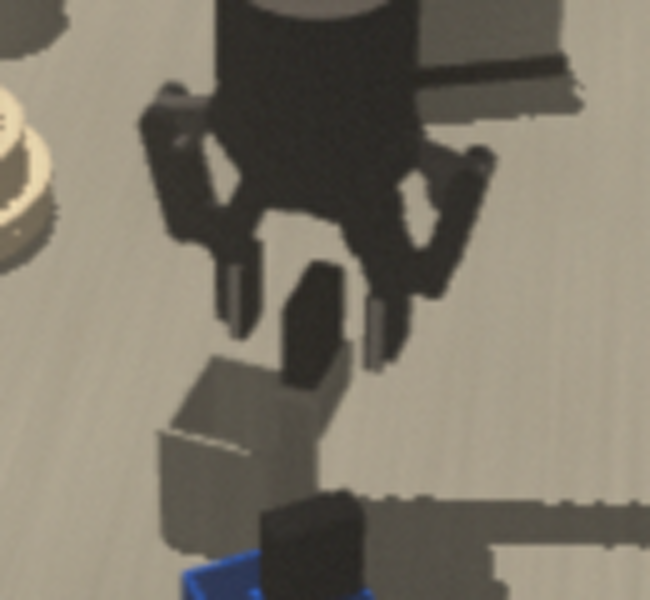

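```bash
python3 - <<'E'
from h import *
from rig import ctrl,sensors,optics
ctrl.move_linear([.515,.205,.063],feed=.04,stop_force=3)
ctrl.move_gripper(.0,45); print(sensors.get_gripper_width(),sensors.get_force(),sensors.get_eef_pos())
ctrl.dwell(.2)
ctrl.move_linear([.515,.205,.10],feed=.08); ctrl.dwell(.3)
print(sensors.get_gripper_width(),sensors.get_force(),sensors.get_moment(),sensors.get_time_s(),sensors.get_eef_pos())
for n in("side","top"):
    d=optics.get_image(n); np.savez(n+"4.npz",**d); x,y=((230,200) if n=="side" else (130,190))
    cv2.imwrite(f"pics/{n}4.png",cv2.resize(d["image"][y:y+120,x:x+130,::-1],None,fx=5,fy=5,interpolation=cv2.INTER_CUBIC))
E
```

```text
0.015557978362460916 [-1.0849053   1.03528122  1.0939158 ] [0.51504906 0.20503586 0.0631559 ]
0.015496543120963498 [ 0.61911656 -0.65876578 -2.6185166 ] [0.03244418 0.05477827 0.0013716 ] 9.9083 [0.51468109 0.20494338 0.09950612]
```

View pics/side4.png

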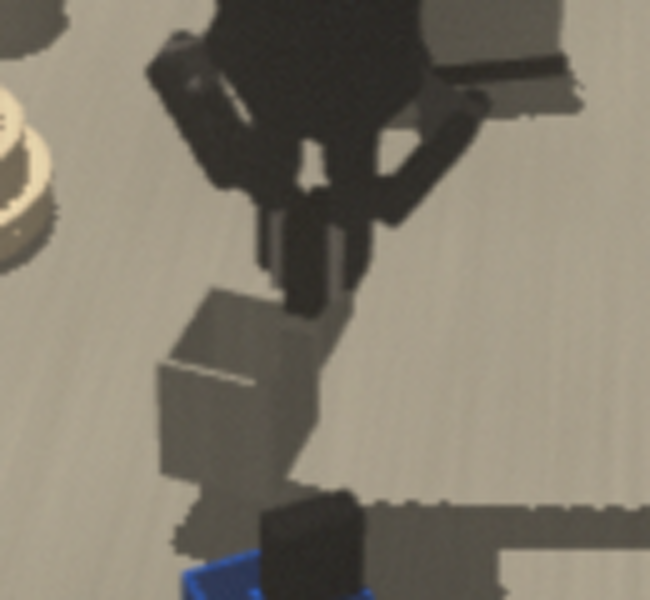

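View pics/top4.png

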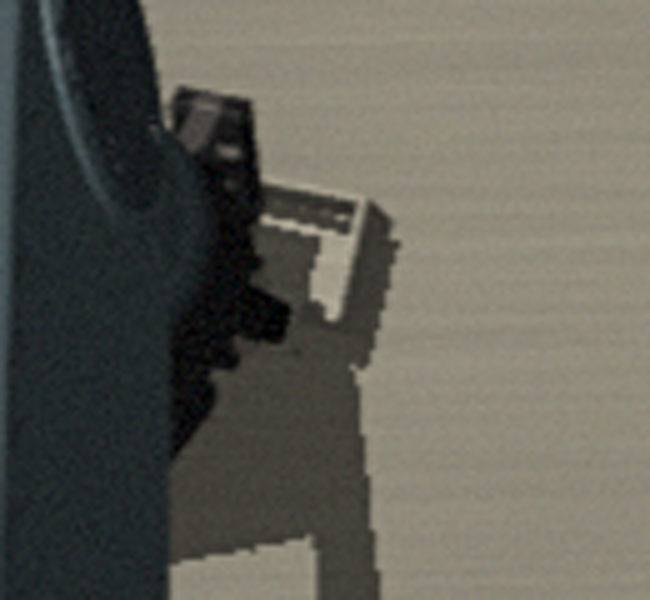

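```bash
cat >> h.py <<'E'
C=np.array([.45356,-.25044]); YAW=17.8; _a=np.radians(YAW)
RX=np.array([np.cos(_a),np.sin(_a)]);RY=np.array([-np.sin(_a),np.cos(_a)])
def W(lx,ly,z): return list(C+lx*RX+ly*RY)+[z]
def L(p): d=np.asarray(p)[:2]-C; return np.array([d@RX,d@RY,p[2]])
E
python3 - <<'E'
from h import *
from rig import ctrl,sensors,optics
ctrl.move_linear([.515,.205,.25],feed=.2)
q=quat(YAW)
ctrl.movep(W(.0008,.012,.25),q)
ctrl.move_linear(W(.0008,.012,.20),feed=.15)
ctrl.move_linear(W(.0008,.012,.125),feed=.06,stop_force=3); ctrl.dwell(.3)
print(L(sensors.get_eef_pos()),sensors.get_gripper_width(),sensors.get_force(),sensors.get_moment(),sensors.get_time_s())
for n in("side","top"):
    d=optics.get_image(n); np.savez(n+"5.npz",**d); x,y=((240,90) if n=="side" else (320,190))
    cv2.imwrite(f"pics/{n}5.png",cv2.resize(d["image"][y:y+130,x:x+165,::-1],None,fx=4.8,fy=4.6,interpolation=cv2.INTER_CUBIC))
E
```

```text
[0.00082533 0.01192026 0.1251557 ] 0.015956480195043764 [ 0.6008425  -0.23097256 -2.5152104 ] [-0.00150527  0.03184973  0.03293171] 14.7333
```

View pics/side5.png

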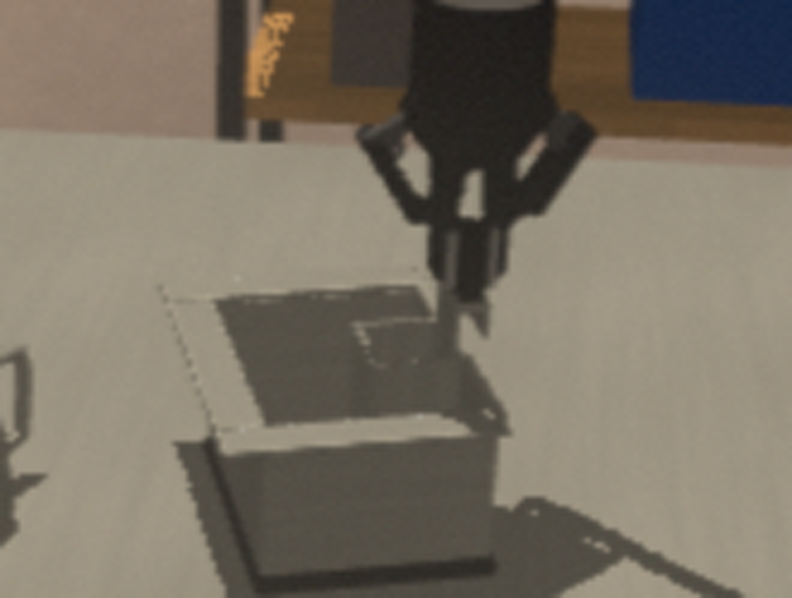

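View pics/top5.png

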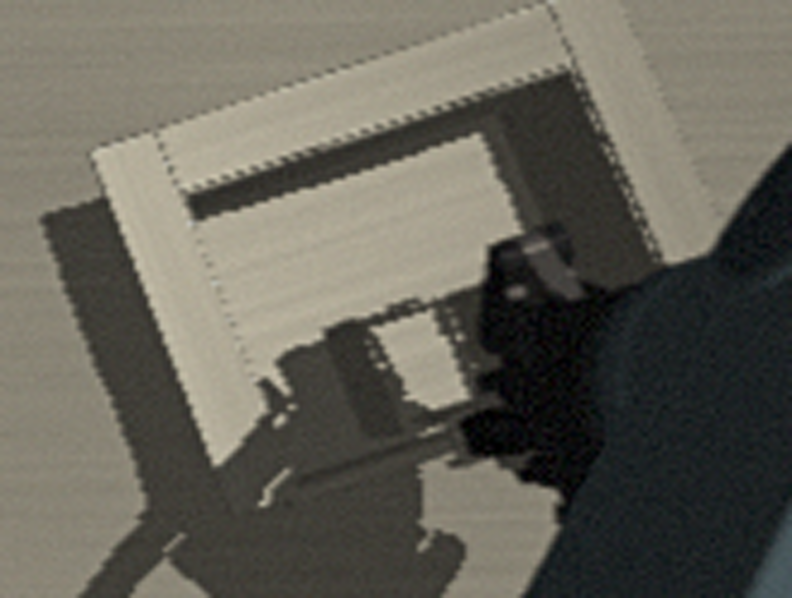

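```bash
python3 - <<'E'
from h import *
for n in("side5","top5"):
    d=np.load(n+".npz");P=cloud(d);l=np.stack([(P[...,:2]-C)@RX,(P[...,:2]-C)@RY,P[...,2]],-1).reshape(-1,3)
    g=l[(abs(l[:,0])<.07)&(abs(l[:,1]-.012)<.045)&(l[:,2]>.118)&(l[:,2]<.2)]
    for z in np.arange(.118,.19,.006):
        k=g[(g[:,2]>=z)&(g[:,2]<z+.006)]
        if len(k)>2: print(n,round(z,3),len(k),"x",np.percentile(k[:,0],[3,50,97]).round(4),"y",np.percentile(k[:,1],[3,50,97]).round(4))
E
```

```text
side5 0.118 85 x [0.0108 0.036  0.0593] y [-0.0173  0.019   0.0419]
side5 0.124 10 x [0.0109 0.012  0.0128] y [-0.0067  0.0112  0.0283]
side5 0.13 20 x [-0.0066  0.0107  0.0124] y [-0.0046  0.0229  0.0348]
side5 0.136 15 x [-0.0059  0.0099  0.0126] y [-0.0079  0.0214  0.0309]
side5 0.142 15 x [-0.0064  0.0113  0.0126] y [-0.0109  0.0152  0.0307]
side5 0.148 26 x [-0.0056  0.0056  0.0128] y [0.0133 0.0289 0.0325]
side5 0.154 15 x [-0.0094  0.0035  0.0156] y [0.014  0.0267 0.0304]
side5 0.16 24 x [-0.0138  0.0069  0.0167] y [0.0162 0.0252 0.0316]
side5 0.166 38 x [-0.0178  0.0048  0.0232] y [0.01   0.0231 0.0308]
side5 0.172 36 x [-0.0182  0.0077  0.0241] y [0.0108 0.0234 0.0295]
side5 0.178 34 x [-0.0168  0.0079  0.0238] y [0.0087 0.0214 0.0308]
side5 0.184 37 x [-0.0161  0.0068  0.0235] y [0.0056 0.0218 0.0313]
side5 0.19 53 x [-0.0163  0.0005  0.0208] y [-0.0016  0.0196  0.0285]
top5 0.118 109 x [0.0105 0.0484 0.0585] y [-0.0072  0.0373  0.0403]
top5 0.124 5 x [0.0099 0.0336 0.0584] y [-0.0072  0.0315  0.0394]
top5 0.13 5 x [-0.0074  0.0094  0.0117] y [0.0292 0.032  0.0325]
top5 0.136 6 x [-0.0076  0.01    0.0118] y [0.0198 0.0323 0.0324]
top5 0.142 4 x [-0.0079 -0.0008  0.01  ] y [0.0315 0.0321 0.0323]
top5 0.148 40 x [-0.0081  0.0016  0.0117] y [0.022  0.0303 0.0322]
top5 0.154 8 x [-0.0035  0.0027  0.0086] y [0.0296 0.0299 0.0304]
top5 0.16 19 x [-0.0136  0.0034  0.0189] y [0.0197 0.0266 0.0304]
top5 0.166 27 x [-0.0167  0.0048  0.0218] y [0.0186 0.0246 0.0303]
top5 0.172 28 x [-0.0184  0.0063  0.0202] y [0.02   0.0245 0.0302]
top5 0.178 20 x [-0.0132  0.0017  0.0215] y [0.0202 0.0248 0.0303]
top5 0.184 30 x [-0.0106  0.0023  0.0169] y [0.0173 0.0264 0.0308]
top5 0.19 79 x [-0.0085  0.0018  0.0115] y [0.0182 0.024  0.0298]
```

```bash
python3 - <<'E'
from h import *
from rig import ctrl,sensors,optics
x=-.0007
ctrl.move_linear(W(x,.012,.125),feed=.02)
print(sensors.get_force(),L(sensors.get_eef_pos()))
for z in(.11,.104,.098,.095):
    r=ctrl.move_linear(W(x,.012,z),feed=.03,stop_force=2.5); ctrl.dwell(.1)
    f=sensors.get_force(); print(r,L(sensors.get_eef_pos()),"Fl",f[:2]@RX,f[:2]@RY,f[2],sensors.get_moment().round(3),sensors.get_time_s())
    if r: break
E
```

```text
[ 0.90316252  0.48985947 -3.10993938] [-0.00078839  0.01200397  0.12500271]
False [-0.00059422  0.01184301  0.11015757] Fl 0.054748217283109135 -0.04351593899650472 -2.270801143500752 [ 0.014  0.09  -0.008] 15.8333
False [-0.00069985  0.0120108   0.10396542] Fl 0.295783756794897 0.2967846454342665 -3.3982475506974463 [-0.009  0.026 -0.003] 16.2833
False [-0.00068792  0.01201084  0.09797289] Fl 0.3553737434166629 0.3151190597166332 -2.6402879485212485 [-0.017  0.075  0.019] 16.7333
False [-0.00070049  0.01199901  0.09498444] Fl 0.4939224598418851 0.48429664255923544 -2.6926622499886217 [ 0.01   0.089 -0.009] 17.0833
```

```bash
python3 - <<'E'
from h import *
from rig import ctrl,sensors,optics
x=-.0007
r=ctrl.move_linear(W(x,.012,.086),feed=.01,stop_force=3); ctrl.dwell(.2)
for i in range(3):
    f=sensors.get_force(); print(r,L(sensors.get_eef_pos()),"Fl",f[:2]@RX,f[:2]@RY,f[2],sensors.get_moment().round(3),sensors.get_time_s()); ctrl.dwell(.05)
for n in("side","top"):
    d=optics.get_image(n); np.savez(n+"6.npz",**d); x,y=((240,90) if n=="side" else (320,190))
    cv2.imwrite(f"pics/{n}6.png",cv2.resize(d["image"][y:y+130,x:x+165,::-1],None,fx=4.8,fy=4.6,interpolation=cv2.INTER_CUBIC))
E
```

```text
True [-0.00071685  0.0120004   0.08988841] Fl 1.2350775139821617 -2.018413041784511 3.8397932226700933 [-0.212 -0.222 -0.02 ] 17.85
True [-0.00073739  0.01196973  0.08987873] Fl 1.4668928462450743 -2.218704498067152 3.722028210913793 [-0.248 -0.213 -0.013] 17.9
True [-0.00074027  0.01201271  0.08980833] Fl 1.482905035526713 -3.1143031976189226 4.475092521067391 [-0.279 -0.351 -0.003] 17.95
```

View pics/side6.png

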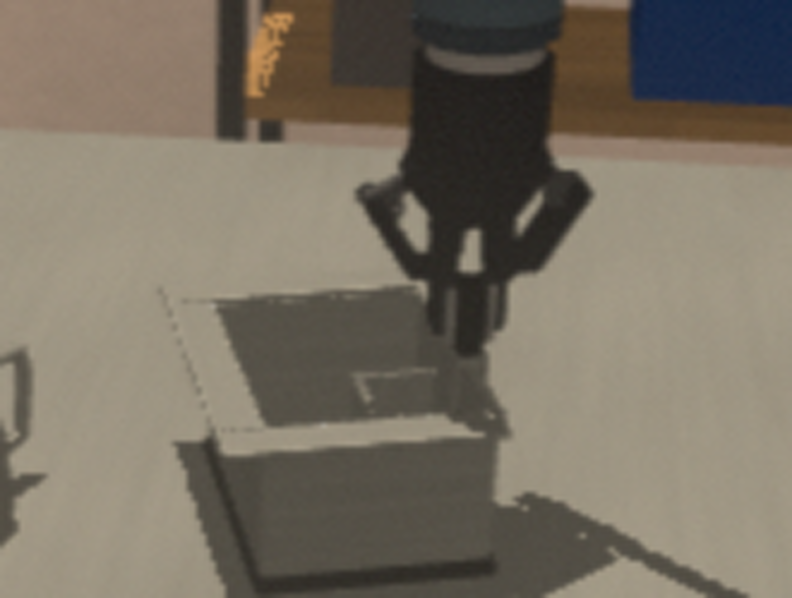

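View pics/top6.png

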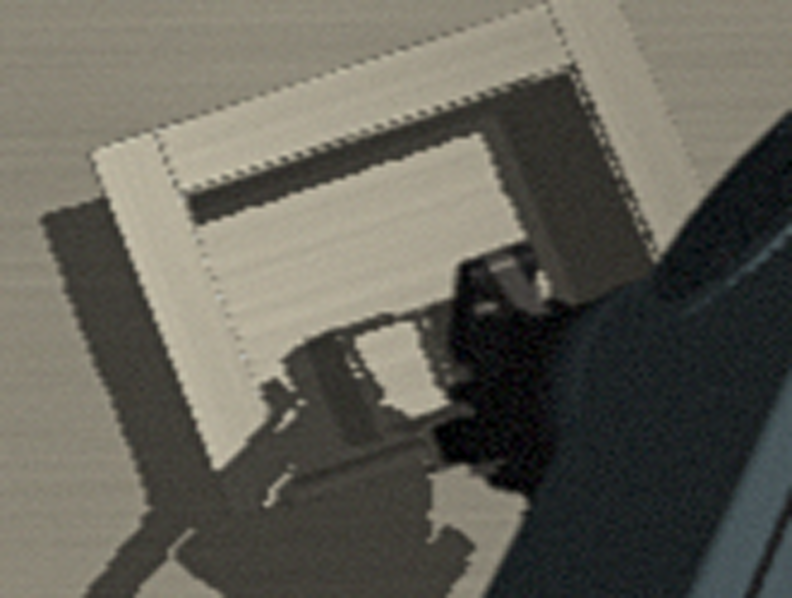

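```bash
cat >> h.py <<'E'
def rd(n=4):
    from rig import sensors,ctrl
    a=[]
    for i in range(n): a.append(sensors.get_force()); ctrl.dwell(.02)
    f=np.mean(a,0); return np.array([f[:2]@RX,f[:2]@RY,f[2]])
F0=np.array([.35,.3,-2.65])  # hanging, no contact
E
python3 - <<'E'
from h import *
from rig import ctrl,sensors,optics
x=-.0007; y=.012; z=.0898
for i in range(30):
    f=rd()-F0
    print(np.round(1000*L(sensors.get_eef_pos()),2),f.round(1),round(sensors.get_time_s(),1))
    if np.abs(f).max()>11: z+=.0008; ctrl.move_linear(W(x,y,z),feed=.02); print("hi");continue
    if f[2]<1.5 and y<.000: print("drop?"); break
    if f[2]>6: z+=.0003
    elif f[2]<3: z-=.0003
    y-=.0012
    if y<-.012: break
    ctrl.move_linear(W(x,y,z),feed=.012)
E
```

```text
[-0.76 12.06 89.7 ] [ 1.4 -3.2  7.3] 18.2
[-0.82 11.91 89.71] [2.3 2.5 7.1] 18.6
[-1.36 10.27 89.97] [-0.2  3.   5.6] 18.9
[-1.04  8.3  90.22] [-1.3  1.9  4.9] 19.2
[-0.72  6.89 90.41] [-1.1  1.1  4.1] 19.5
[-0.63  5.79 90.43] [-1.2  0.7  3.7] 19.8
[-0.62  4.68 90.41] [0.  1.2 4.1] 20.2
[-0.68  3.48 90.41] [-0.5  1.   3.9] 20.5
[-0.68  2.29 90.41] [-0.5  1.1  3.7] 20.8
[-0.7   1.06 90.41] [-0.9  0.8  3.6] 21.1
[-0.72 -0.16 90.41] [-1.2  1.   3.3] 21.4
[-0.69 -1.39 90.4 ] [-0.6  0.2  3.1] 21.7
[-0.67 -2.64 90.43] [-0.3  0.1  2.4] 22.1
[-0.65 -4.21 90.  ] [-0.3 -1.5 -0. ] 22.4
drop?
```

```bash
python3 - <<'E'
from h import *
from rig import ctrl,sensors,optics
x=-.0007;y=-.0056
ctrl.move_linear(W(x,y,.0898),feed=.01)
print(L(sensors.get_eef_pos()),rd()-F0)
for z in(.0885,.087,.0855,.0845,.0838,.0832,.0826,.082):
    r=ctrl.move_linear(W(x,y,z),feed=.012,stop_force=3.5)
    f=rd()-F0; print(r,(L(sensors.get_eef_pos())*1000).round(2),f.round(1),round(sensors.get_time_s(),1))
    if f[2]>4 or np.abs(f).max()>7: break
E
```

```text
[-0.00082101 -0.00541373  0.08958029] [-0.36000415  0.04233421  0.20665787]
False [-0.72 -5.5  88.42] [-0.3 -1.  -0.2] 23.1
False [-0.72 -5.58 86.97] [-0.2 -0.3  0.2] 23.5
False [-0.72 -5.58 85.45] [ 0.2 -0.4  0.1] 23.8
False [-0.59 -5.75 84.8 ] [-0.2  0.3  3. ] 24.1
False [-0.59 -5.77 84.13] [-1.2  1.   6.3] 24.4
```

```bash
python3 - <<'E'
from h import *
from rig import ctrl,sensors,optics
x=-.0006;y=-.0057
ctrl.move_linear(W(x,y,.0848),feed=.01)
print((rd()-F0).round(1))
ctrl.move_gripper(.03); print(sensors.get_gripper_width(),(rd()).round(2))
ctrl.move_gripper(.05)
ctrl.move_linear(W(x,y,.15),feed=.06)
ctrl.move_linear(W(x,y,.23),feed=.15)
q=sensors.get_joint_pos(); q=list(q); q[0]-=.75; ctrl.move_j(q)
ctrl.dwell(.3); print(sensors.get_time_s())
for n in("side","top"):
    d=optics.get_image(n); np.savez(n+"7.npz",**d); x,y=((240,120) if n=="side" else (320,180))
    cv2.imwrite(f"pics/{n}7.png",cv2.resize(d["image"][y:y+130,x:x+165,::-1],None,fx=4.8,fy=4.6,interpolation=cv2.INTER_CUBIC))
    cv2.imwrite(f"pics/{n}7f.png",d["image"][:,:,::-1])
    P=cloud(d);l=np.stack([(P[...,:2]-C)@RX,(P[...,:2]-C)@RY,P[...,2]],-1).reshape(-1,3)
    k=l[(abs(l[:,0])<.03)&(abs(l[:,1])<.05)&(l[:,2]>.117)&(l[:,2]<.2)]
    a=k[k[:,2]>.145]; print(n,np.percentile(k[:,2],[2,50,98]),a.mean(0),np.percentile(a,[2,98],0).round(4).tolist())
    b=k[k[:,2]<.145]; print(np.percentile(b,[2,98],0).round(4).tolist())
E
```

```text
[-0.3  0.3  3.7]
0.030171729375991684 [ 0.66 -0.04 -0.09]
29.0833
side [0.11744896 0.13942838 0.15302756] [ 0.00550964 -0.00200745  0.14968376] [[-0.0027, -0.0218, 0.1451], [0.0133, 0.0155, 0.1532]]
[[-0.0045, -0.0221, 0.1173], [0.0123, 0.0132, 0.1439]]
top [0.12085954 0.15055723 0.15354457] [ 0.00390749 -0.00439528  0.15086768] [[-0.0038, -0.0214, 0.1472], [0.0115, 0.012, 0.1536]]
[[-0.0057, -0.0038, 0.118], [0.0094, 0.013, 0.144]]
```

View pics/side7.png

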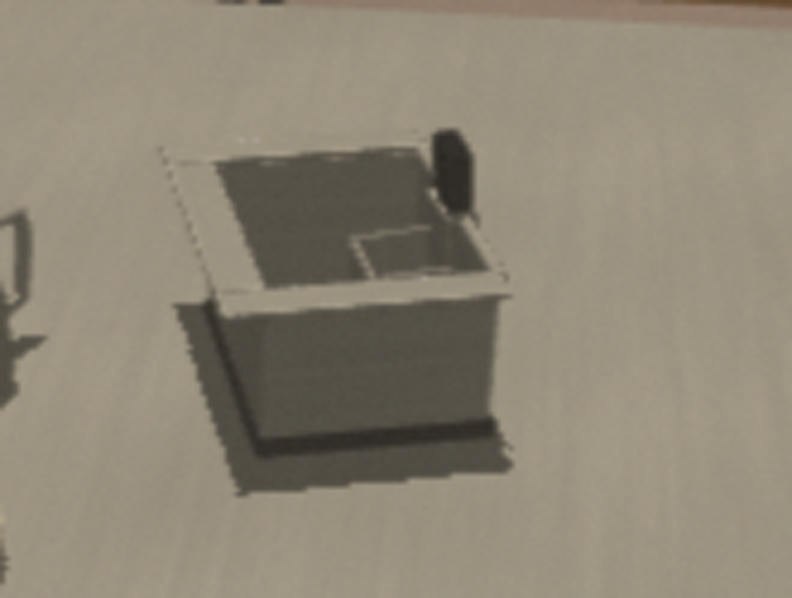

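View pics/top7.png

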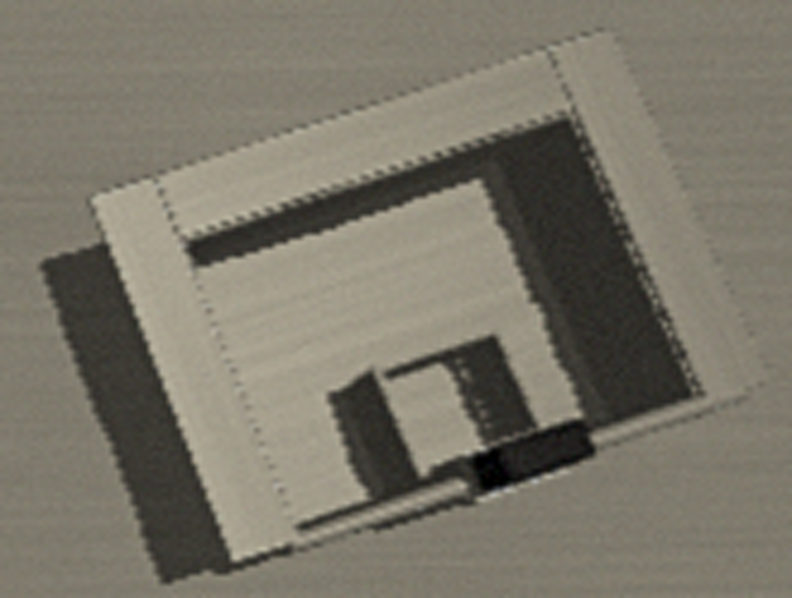

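View pics/top7f.png

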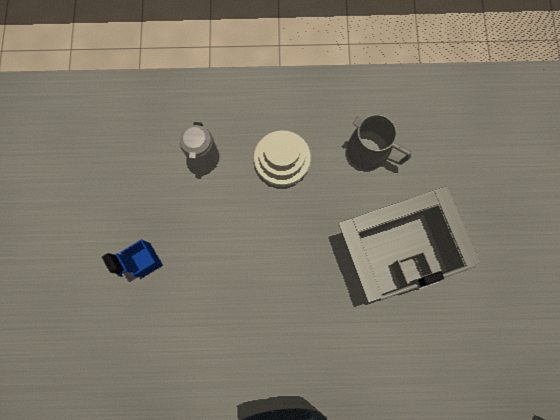

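```bash
python3 - <<'E'
from h import *
d=np.load("top7.npz");P=cloud(d);l=np.stack([(P[...,:2]-C)@RX,(P[...,:2]-C)@RY,P[...,2]],-1).reshape(-1,3)
k=l[(abs(l[:,0])<.03)&(abs(l[:,1])<.05)&(l[:,2]>.147)&(l[:,2]<.2)]
A=np.c_[k[:,:2],np.ones(len(k))];c=np.linalg.lstsq(A,k[:,2],rcond=None)[0];print(c,len(k),c@[.004,-.005,1])
print(cv2.minAreaRect((k[:,:2]*1000).astype(np.float32)))
t=np.load("top0.npz");P0=cloud(t)
for nm,PP in(("before",P0),("after",P)):
    f=PP[190:220,370:440].reshape(-1,3); f=f[(f[:,2]>.1)&(f[:,2]<.12)]; print(nm,np.median(f[:,2]))
s=np.load("side7.npz");im=s["image"][140:210,270:350,::-1];cv2.imwrite("pics/z.png",cv2.resize(im,None,fx=9,fy=8,interpolation=cv2.INTER_CUBIC))
E
```

```text
[-0.04979959 -0.00089743  0.15115364] 183 0.1509589287570963
((3.793452739715576, -5.597095489501953), (36.52738571166992, 15.799251556396484), 89.5262680053711)
before 0.11178890450925127
after 0.11148590556719362
```

View pics/z.png

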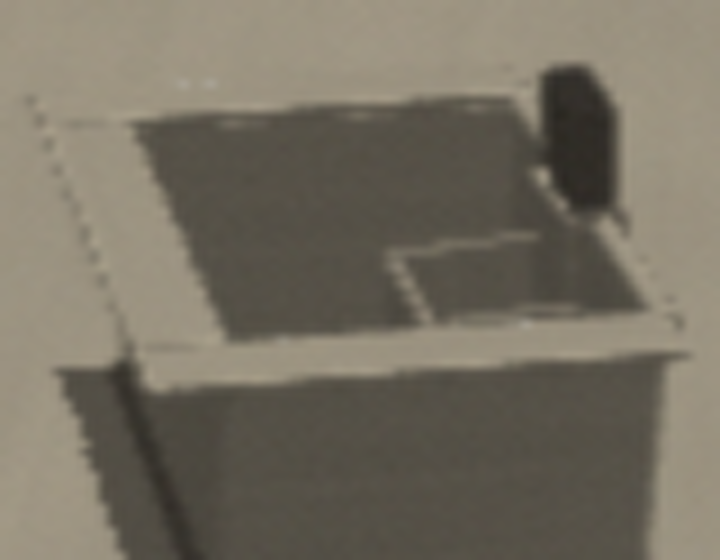

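```bash
python3 - <<'E'
from rig import ctrl,sensors
ctrl.sign_off(); print(sensors.get_time_s())
E
```

```text
the job is handed in; nothing more can be done
the job is handed in; nothing more can be done
```

The caddy is hooked over the near rim with its lip down in the notch and the basket hanging inside the tub. I let go and handed the job in at about 29 s.

**What I did:** I gripped the black handle, set the lip on the hem about 18 mm beside the notch, and slid it along under light pressure (about 2–7 N) until the force dropped to zero. I then centred it on the notch and lowered it until it met the bottom, opened the fingers and moved the arm clear.

**Last checks:**
- **Seating:** the lip stopped about 6 mm below its level on the hem. The handle top is at z ≈ 0.151 m; the expected height in the notch is 0.152 m, and it would be 0.158 m on the hem.
- **Alignment:** the handle is level along the rim and lies at the notch's middle, to within a millimetre.
- **Force:** the highest reading I logged against the tub was about 7 N.
- **Bystanders:** the dishes, the shaker, the pitcher and the blue caddy look the same as before in the top view.

**What disagreed:**
- **Fingertip height:** the fingertips showed about 33 mm higher in the images than the reported TCP. I set the grasp height from the images instead, and the contact heights afterwards agreed with that.
- **Camera offset:** the two cameras differed by about 1.7 mm on the rim's position across its thickness. In both, the held caddy sat about 1.7 mm too far into the tub, so I shifted it 1.5 mm before lowering.
- **Lean:** the released caddy leans about 3° about the rim axis. I took that to be its natural hang, since the lip's 14 mm gap is wider than the 8 mm hem.

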